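Push the foam roller up the gauge ramp and hold it at the stop

ROBOT

A 7-joint arm with a two-finger parallel gripper is mounted at the origin on the work surface. World frame = base frame: x ahead of the robot, y to its left, z up, the work surface at z = 0. Lengths are in mm, angles in rad, forces in N, time in s.
With the tool pointing down it reaches from about 425 to 950 mm from the base axis. Payload 16.7 kg.
Tool frame: the origin (TCP) lies at the very end of the fingers, on their centre line; the grasp point (between the pads) lies 19 mm behind it; z points along the fingers, y is the line along which they close (so a half turn about z gives the same grasp; the last joint's range is limited). The gripper opens to 94 mm and grips with 3 to 60 N. Pads are 16 mm wide; open, the fingers measure 119 mm over their backs; the gripper's body (75 mm by 177 mm) begins 78 mm behind the grasp point.
Start: joints at [-1.365, 0.426, 0.074, 1.606, -0.034, 1.111, -0.067], TCP at [235.132, 632.683, 205.467] pointing down, gripper open.
Joint ranges: [-2.85, 2.85], [-0.5, 2.14], [-1.23, 1.37], [0.21, 2.46], [-1.02, 4.16], [0.16, 2.05], [-2.73, 2.73]. Speed limits (rad/s): [1.89, 1.89, 2.39, 2.39, 3.01, 3.01, 3.01].

INTERFACE

Orientations are given as a 3x3 rotation matrix whose columns are the frame's x, y, z axes.
In Python, from bench import telemetry, vision, job gives the robot as it stands.
- The arm moves only by the tool servo_tool, never from a script. Its argument "moves" is a list of rows, each a list of 7 numbers: the shift along the world's x, y, z in mm, then the turn, a rotation vector about the world's x, y, z in degrees, then the closure, from 0 (fully open) to 1 (shut). In form: [[dx, dy, dz, wx, wy, wz, gripper], ...]. A call has 1 to 12 rows; each row shifts and turns the commanded pose from where the row before left it; what a row does not reach is not made up. A row lasts 1/12 s, in which the tool goes at most 41.7 mm and 7.16 degrees, less where a joint would pass 70% of its speed; a pose out of reach is approached as far as the arm can. A call is refused whole if a number of a shift passes 41.7 or a number of a turn 7.16, either way. A call with a gripper value outside its range is refused whole. The fingers move at their own pace and stop on an object; the grip force is fixed at half the most. Time passes only in rows, so rows that do not move let the fingers close. It gives the time, the measured TCP pose, the force, the opening and the grip force at its end, in the units of the state.
- telemetry.get_obs(): the state, without advancing time (a new reading comes with each control period).
- vision.grab_frame(name): name is "scene" or "top" or "wrist"; returns a dict with "frame" (400x640x3 uint8, red, green, blue), "K" (3x3 intrinsics, pixels), "D" ([k1, k2, p1, p2, k3] as OpenCV has them; the pictures are not rectified), "xyz" and "attitude" of the camera in the world. Camera axes: x right, y down, z forward; pixel columns grow to the right and rows downward; lengths in mm; the calibration is good to about 2 mm. A picture is of the moment at which its call begins. There is no depth.
- job.finish_job(): hands the job in; it is judged then, once.
The state is a dict: "time_s": time; "q": joint angles; "dq": joint speeds; "joint_efforts": joint torques, N m; "ee_pos": TCP position; "tcp_rot": TCP orientation; "force": force on the tool from outside, world axes, zero at the start; "ft_torque": the same for the moment, N m; "grip_width": finger opening in mm; "grip_force": force on a finger pad.
Only numpy, scipy, OpenCV 4.12 (cv2) and the standard library are available. Lean on these libraries where they do the work, as an engineer would, in place of code of your own. Each camera call takes 0.05 s, during which the arm holds its last target. There are 200 camera calls.

TASK

On the white ramp gauge with blue side guides lies a grey foam roller at the foot of the ramp. Push it with the fingers, slowly, up the ramp until it lies fully against the yellow stop, without gripping or lifting it and without letting it run or roll back, and finish while still holding it there with the fingers, for it would roll down again. Leave the other things on the bench where they are.

Things in the scene. Friction and masses are not known exactly. Their poses are not given: they have to be found in the camera images.
- roller: Roller to be pushed: rigid, smooth dark grey foam on a steel core, a solid cylinder 70 mm in diameter, 116 mm long, about 0.35 kg (varies), a steel disc at each end. Origin: its middle, on its axis, 35 mm above what it lies on. Its y axis is the cylinder's axis (across the ramp); x and z turn as it rolls. It starts on the landing, just before the ramp foot. Let go on the ramp, it runs down.
- gauge: Ramp gauge, fixed to the bench, 140 mm wide. Origin: on the bench top, mid width, under the line where landing meets ramp; x level towards the stop, z up. White landing: x -135 mm to 0, top 10 mm above the bench, 4 mm lip at its near end. Blue guides at both sides, inner faces 62 mm left and right of the middle, tops 12 mm above landing and ramp.
- ramp_foot (a point): Foot of the ramp, mid width, on its surface, 10 mm above the bench. x points up along the surface (rising 0.16 rad, about 9 degrees), y across, z square off it. The surface is 180 mm long from here to the stop's face, so the roller's centre is at x = 145 mm, z = 35 mm in this frame when it touches the stop.
- stop_face (a point): Middle of the face of the yellow stop plate at the ramp's upper end, 26 mm above the ramp surface and half-way up the 52 mm high plate; rigid; same axes as the ramp foot.
- sleeve_tall: Bystander: light grey foam ring standing upright beside the ramp, 60 mm across, 75 mm high. Origin: centre of its underside.
- sleeve_short: Bystander: dark grey foam ring standing upright on the ramp's other side, 64 mm across, 45 mm high. Origin: centre of its underside.
- pen_cup: Bystander: blue pen cup, 72 mm across, 98 mm high, pens to 170 mm. Origin: centre of its underside.
- cutter: Bystander: red cutter knife lying flat, about 155 mm long along its y, 14 mm high. Origin: on its underside.
- tweezers: Bystander: steel tweezers lying flat, about 125 mm long along their y, 6 mm high. Origin: on their underside.
- dish: Bystander: closed glass dish, 86 mm across, 16 mm high (a foam chip on top to 20 mm). Origin: centre of its underside.
There are look-alikes about, which are no part of the job. Leave any orange look-alike of the roller alone.

How it is judged (in metres and radians):
On the way, in this order (a step that is already met when the one before it is completed fails the run):
1. the roller is pushed past the middle of the ramp, in touch with the fingers (x of roller in the frame of ramp_foot above 0.07 m and contact force between roller and the fingers above 0.05 N), for 0.02 s.
2. the roller lies against the stop, held by the fingers (x of roller in the frame of ramp_foot above 0.141 m and contact force between roller and the fingers above 0.2 N), for 0.2 s.
At the end, for the whole second after the job is handed in: The roller lies on the ramp against the yellow stop (centre within 4 mm of its place there, along the ramp and off its surface), square to it within 0.06 rad, at rest, and the fingers still press on it (more than 0.2 N) (all of step 2 and x of roller in the frame of ramp_foot below 0.149 m and z of roller in the frame of ramp_foot between 0.031 and 0.039 m and angle between the y axis of roller and the y axis of ramp_foot, either way round below 0.06 rad and linear speed of roller below 0.02 m/s); the arm keeps its last pose, push and grip.
It fails at once if the roller is lifted more than 8 mm off the landing or the ramp (z of roller in the frame of ramp_foot above 0.043 m and z of roller in the frame of gauge above 0.053 m).
It fails at once if the roller is taken between the fingers (grasp point inside it) in place of being pushed (distance between the grasp point and roller below 0.03 m and contact force between roller and the fingers above 0.3 N).
It fails at once if the roller runs or rolls back freely (faster than 0.3 m/s) (linear speed of roller above 0.3 m/s).
It fails at once if the roller leaves the gauge over the near lip or a side (x of roller in the frame of gauge below -0.12 m or y of roller in the frame of gauge above 0.02 m or y of roller in the frame of gauge below -0.02 m).
It fails at once if a bystander is moved more than 15 mm (distance of any of sleeve_tall, sleeve_short, pen_cup, cutter, tweezers, dish from where it was at the start of the episode above 0.015 m).
It also fails if it takes over 35 s, if anything falls off the work surface, if the arm or the gripper's body presses on something with over 40 N, if the wrist force passes 120 N, or if a joint passes its speed limit or range.

## Working session

There is one attempt and no reset: what is moved stays moved. The work goes in short steps, Python scripts to look and compute and a tool call to move; the robot and the scene stay as the last step left them, time stands still between calls to the robot, and variables do not carry over. Pictures are saved under pics/ and viewed, at most 10 in all, crops included, and the job is handed in when it is done.

Besides the shell and the picture viewer there is one more tool, called after ">>>" as name([rows], argument=value, ...), one row to a line, values as JSON. servo_tool: Moves the arm, as the interface text tells. Its arguments: {"type":"object","properties":{"moves":{"type":"array"}},"required":["moves"]}

```bash
mkdir -p pics
cat > h.py <<'E'
import numpy as np, cv2
from bench import telemetry, vision, job
def grab(n):
    f=vision.grab_frame(n); return f
def ray(f,uv):
    p=cv2.undistortPoints(np.array(uv,float).reshape(-1,1,2),np.array(f["K"],float),np.array(f["D"],float)).reshape(-1,2)
    R=np.array(f["attitude"],float)
    return np.array(f["xyz"],float),np.c_[p,np.ones(len(p))]@R.T
def onplane(f,uv,z):
    c,d=ray(f,uv); return c+d*((z-c[2])/d[:,2])[:,None]
E
python3 - <<'E'
from h import *
for n in("scene","top"):
    f=grab(n); cv2.imwrite(f"pics/{n}0.png",f["frame"][:,:,::-1]); print(n,f["xyz"],np.array(f["attitude"]).round(3).tolist(),f["K"])
    np.savez(n+"0.npz",**f)
o=telemetry.get_obs();print(o)
E
```

```text
scene [1164.00076346  162.20824716 1218.29320207] [[-0.34, 0.811, -0.475], [0.94, 0.295, -0.17], [0.002, -0.505, -0.863]] [[397.43450168   0.         323.37289589]
 [  0.         397.43450168 201.77930673]
 [  0.           0.           1.        ]]
top [ 312.03276444  -55.28249801 1213.13714109] [[0.013, -0.98, 0.196], [-1.0, -0.009, 0.022], [-0.019, -0.196, -0.98]] [[367.98090791   0.         320.472093  ]
 [  0.         367.98090791 198.74025089]
 [  0.           0.           1.        ]]
{'time_s': 0.1, 'q': array([-1.36448924,  0.42667212,  0.07384496,  1.60651887, -0.03411283,
        1.11086612, -0.06708877]), 'dq': array([ 0.00088779, -0.00075536, -0.00029767, -0.00116706,  0.00076343,
       -0.0018145 ,  0.00028548]), 'joint_efforts': array([ 7.04379476e-03, -9.37474179e+01,  3.67661633e+00, -4.55041909e+01,
       -4.85384418e-02,  1.67438050e-02,  4.09107201e-05]), 'ee_pos': array([235.00938011, 632.33116866, 204.85429645]), 'tcp_rot': array([[-9.37359374e-01,  3.48363715e-01, -3.54033184e-04],
       [ 3.48363888e-01,  9.37358669e-01, -1.15236367e-03],
       [-6.95856159e-05, -1.20351127e-03, -9.99999273e-01]]), 'force': array([-1.42333772,  0.04977934, -0.307983  ]), 'ft_torque': array([ 0.02079583, -0.00269881, -0.01877366]), 'grip_force': 0.0, 'grip_width': 93.89380120956272}
```

View pics/top0.png

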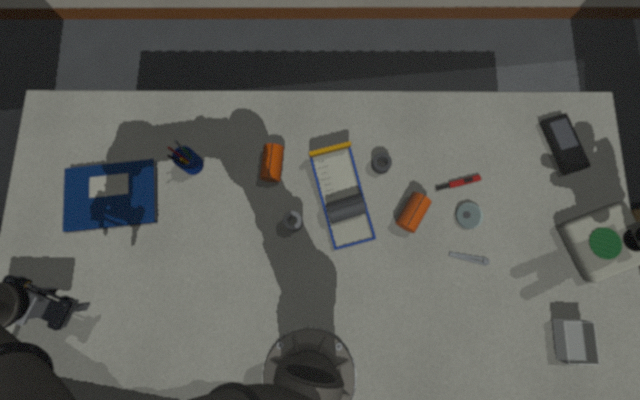

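View pics/scene0.png

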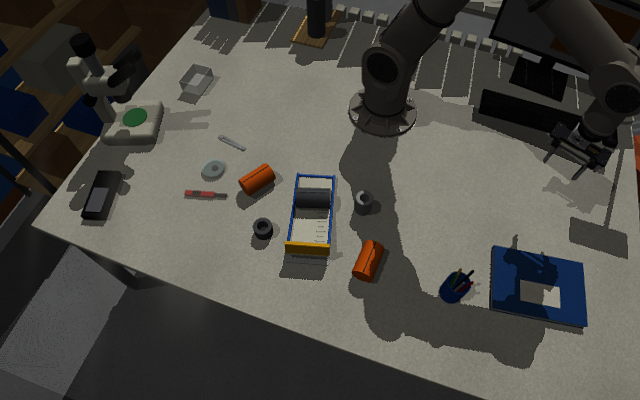

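The top view shows the gauge at about (342,195), with the yellow stop at (330,149) and the near lip at (354,243). Three things could be the roller: dark grey (346,207), orange (273,162) and orange (413,212). The grey one on the white ramp between the blue guides fits the description. I'll confirm it in a crop and measure.

Run:
```python
from h import *
out=[]
for n,(a,b,c,d) in {"top":(295,130,395,260),"scene":(270,160,350,265)}.items():
    f=dict(np.load(n+"0.npz")); im=f["frame"][b:d,a:c]
    hsv=cv2.cvtColor(im,cv2.COLOR_RGB2HSV)
    m={"blue":cv2.inRange(hsv,(100,120,50),(130,255,255)),"yel":cv2.inRange(hsv,(15,130,80),(32,255,255)),
       "dark":cv2.inRange(hsv,(0,0,0),(180,110,75))}
    for k,v in m.items():
        cs,_=cv2.findContours(v,cv2.RETR_EXTERNAL,cv2.CHAIN_APPROX_NONE)
        for q in sorted(cs,key=cv2.contourArea)[::-1][:3]:
            if cv2.contourArea(q)<15: continue
            box=cv2.boxPoints(cv2.minAreaRect(q))+[a,b]
            print(n,k,cv2.contourArea(q),box.round(1).tolist())
    out.append(cv2.resize(im[:,:,::-1],(400,500),interpolation=cv2.INTER_CUBIC))
cv2.imwrite("pics/crop0.png",np.hstack(out))
```

```text
top blue 21.0 [[310.1, 159.2], [311.6, 158.8], [325.8, 211.8], [324.4, 212.2]]
top yel 190.0 [[308.5, 150.9], [349.6, 140.6], [351.0, 146.0], [309.8, 156.3]]
top dark 530.5 [[322.2, 197.6], [358.2, 185.6], [366.8, 211.4], [330.8, 223.4]]
top dark 310.0 [[295.0, 259.0], [295.0, 222.0], [314.0, 222.0], [314.0, 259.0]]
top dark 293.0 [[366.9, 159.1], [384.0, 149.3], [393.9, 166.5], [376.7, 176.3]]
scene blue 192.0 [[286.8, 240.0], [292.1, 171.8], [334.8, 175.1], [329.6, 243.3]]
scene yel 133.5 [[284.8, 244.4], [285.0, 240.3], [329.2, 243.1], [328.9, 247.3]]
scene dark 981.5 [[292.8, 217.8], [295.8, 185.9], [331.7, 189.2], [328.7, 221.2]]
scene dark 411.5 [[283.0, 253.0], [327.0, 253.0], [327.0, 264.0], [283.0, 264.0]]
scene dark 168.5 [[339.0, 160.0], [349.0, 160.0], [349.0, 183.0], [339.0, 183.0]]
```

View pics/crop0.png

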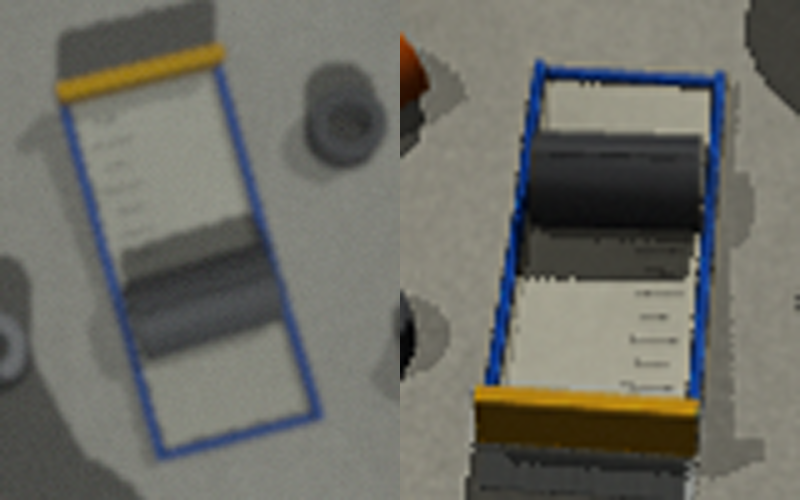

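The crop confirms it: the roller is smooth dark grey, between the blue guides, at about (346,204) in the top view. The near corners are at (335,248.8) and (375,237.9), and the stop's front top edge runs from (310.5,156.5) to (351.5,146.1).

Run:
```python
from h import *
T=dict(np.load("top0.npz"));S=dict(np.load("scene0.npz"))
# near corners z~20 ; stop front top edge z=90
Tn=onplane(T,[(335,248.8),(375,237.9)],20);Tf=onplane(T,[(310.5,156.5),(351.5,146.1)],90)
Sn=onplane(S,[(334.4,176.2),(298,173.9)],20);Sf=onplane(S,[(329.6,244.8),(285,241.9)],90)
for a,b in((Tn,Tf),(Sn,Sf)):
    print(a.round(1).tolist(),b.round(1).tolist())
    m0,m1=a.mean(0),b.mean(0);d=(m1-m0)[:2];u=a[0]-a[1];v=b[0]-b[1]
    print("len",np.hypot(*d),"yaw",np.degrees(np.arctan2(d[1],d[0])),"near yaw",np.degrees(np.arctan2(-u[0],u[1])),"far yaw",np.degrees(np.arctan2(-v[0],v[1])),"w",np.hypot(*u[:2]),np.hypot(*v[:2]),m0.round(1),m1.round(1))
# things
for n,uv,z in(("sleeveR",(381,160),45),("sleeveL",(291,220),75)):print(n,onplane(T,[uv],z).round())
print("roller",onplane(T,[(345,205)],60).round(), onplane(S,[(312.2,197)],60).round())
```

```text
[[387.0, -77.8, 20.0], [423.4, -206.8, 20.0]] [[673.8, 3.0, 90.0], [709.4, -127.6, 90.0]]
len 297.42997929753676 yaw 15.606346272197525 near yaw 15.786899213330681 far yaw 15.243357585347926 w 133.96650353573617 135.42591384194654 [ 405.2 -142.3   20. ] [691.6 -62.3  90. ]
[[389.0, -73.1, 20.0], [424.7, -201.2, 20.0]] [[681.0, 10.3, 90.0], [719.2, -123.4, 90.0]]
len 304.0893916523583 yaw 15.370780709849466 near yaw 15.587376837136453 far yaw 15.924332799752818 w 132.91925176829238 138.974516045932 [ 406.9 -137.1   20. ] [700.1 -56.5  90. ]
sleeveR [[ 678. -227.   45.]]
sleeveL [[471.  61.  75.]]
roller [[ 523. -108.   60.]] [[ 521. -108.   60.]]
```

>>> servo_tool([
  [17,-37,0,0,0,1.8,0.4],
  [17,-37,0,0,0,1.8,0.4],
  [17,-37,0,0,0,1.8,0.4],
  [17,-37,0,0,0,1.8,0.4],
  [17,-37,0,0,0,1.8,0.4],
  [17,-37,0,0,0,1.8,0.4],
  [17,-37,0,0,0,1.8,0.4],
  [17,-37,0,0,0,1.8,0.4],
  [17,-37,0,0,0,1.8,0.4],
  [17,-37,0,0,0,1.8,0.4],
  [17,-37,0,0,0,1.8,0.4],
  [17,-37,0,0,0,1.8,0.4],
])

```text
time_s: 1.1
ee_pos: [439.4, 186.7, 205.5]
tcp_rot: [[-1.0, -0.023, -0.0], [-0.023, 1.0, 0.0], [0.0, 0.0, -1.0]]
force: [1.7, 0.2, 0.9]
grip_width: 56.5
grip_force: 0.0
```

>>> servo_tool([
  [2,-35,0,0,0,1.8,0.4],
  [2,-35,0,0,0,1.8,0.4],
  [2,-35,0,0,0,1.8,0.4],
  [2,-35,0,0,0,1.8,0.4],
  [2,-35,0,0,0,1.8,0.4],
  [2,-35,0,0,0,1.8,0.4],
  [2,-35,0,0,0,1.8,0.4],
  [2,-35,0,0,0,1.8,0.4],
  [2,-34,0,0,0,0,0.4],
  [0,0,0,0,0,0,0.4],
  [0,0,0,0,0,0,0.4],
])

```text
time_s: 2.02
ee_pos: [456.8, -126.9, 205.3]
tcp_rot: [[-0.964, -0.266, -0.0], [-0.266, 0.964, -0.0], [0.0, -0.0, -1.0]]
force: [0.2, 0.1, 0.1]
grip_width: 56.2
grip_force: 0.0
```

Run:
```python
from h import *
f=grab("wrist"); np.savez("w1.npz",**f); cv2.imwrite("pics/w1.png",f["frame"][:,:,::-1]);print(f["xyz"],f["attitude"])
```

```text
[ 377.75669014 -148.3137053   385.42008407] [[-2.64681256e-01  9.26288129e-01  2.68205398e-01]
 [ 9.64335834e-01  2.54377461e-01  7.31334903e-02]
 [-4.82724366e-04  2.77997140e-01 -9.60581781e-01]]
```

View pics/w1.png

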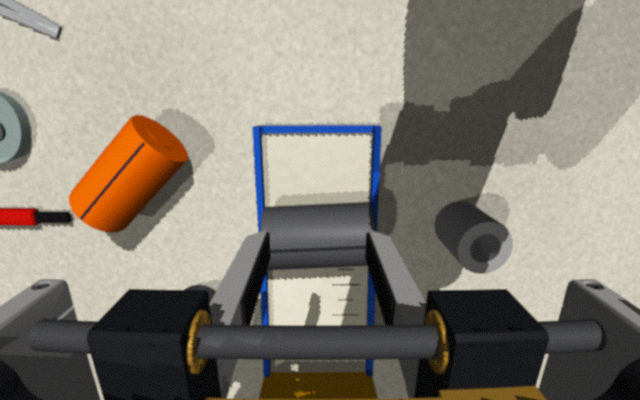

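The wrist view shows the near lip at row 128 (columns 255 to 380) and the roller between rows 206 and 268. The fingertips are at about (265,235) and (372,235).

Run:
```python
from h import *
f=dict(np.load("w1.npz"))
y=np.radians(15.5);ux=np.array([np.cos(y),np.sin(y)]);uy=np.array([-ux[1],ux[0]])
O=np.array([535,-104])
g=lambda p:np.c_[(p[:,:2]-O)@ux,(p[:,:2]-O)@uy].round(1).tolist()
print("near",g(onplane(f,[(255,128),(380,128)],20)))
print("roller side mid",g(onplane(f,[(262,225),(370,225)],65)))
from scipy.optimize import fsolve
c,d=ray(f,[(317,206),(317,268)])
cx=(c[:2]-O)@ux; a=[np.arctan2((q[:2]@ux),q[2]) for q in d]
am=(a[0]+a[1]) /2; hx=[q[:2]@ux/-q[2] for q in d]; 
t=[np.arctan(h) for h in hx]; m=np.mean(t); print("axis x",cx+(c[2]-45)*np.tan(m), "half ang r",(c[2]-45)/np.cos(m)*np.sin(abs(t[0]-t[1])/2))
o=telemetry.get_obs(); print("tcp",g(o["ee_pos"][None]))
```

```text
near [[-135.9, -68.8], [-135.5, 67.2]]
roller side mid [[-40.6, -58.4], [-40.3, 53.3]]
axis x -18.98177721141232 half ang r 34.05723350304859
tcp [[-81.0, 0.1]]
```

>>> servo_tool([
  [0,0,-35,0,0,0,0.4],
  [0,0,-35,0,0,0,0.4],
  [0,0,-35,0,0,0,0.4],
  [0,0,-30,0,0,0,0.4],
  [0,0,-20,0,0,0,0.4],
  [0,0,-20,0,0,0,0.4],
  [0,0,0,0,0,0,0.4],
  [0,0,0,0,0,0,0.4],
  [0,0,0,0,0,0,0.4],
])

```text
time_s: 2.82
ee_pos: [457.6, -124.8, 31.3]
tcp_rot: [[-0.963, -0.27, 0.001], [-0.27, 0.963, 0.0], [-0.001, -0.0, -1.0]]
force: [0.3, -0.4, 0.4]
grip_width: 56.2
grip_force: 0.0
```

>>> servo_tool([
  [2.9,0.7,0,0,0,0,0.4],
  [2.9,0.7,0,0,0,0,0.4],
  [2.9,0.7,0,0,0,0,0.4],
  [2.9,0.7,0,0,0,0,0.4],
  [1.9,0.5,0,0,0,0,0.4],
  [1.9,0.5,0,0,0,0,0.4],
  [1.9,0.5,0,0,0,0,0.4],
  [1.9,0.5,0,0,0,0,0.4],
  [1.9,0.5,0,0,0,0,0.4],
  [1.9,0.5,0,0,0,0,0.4],
  [1.9,0.5,0,0,0,0,0.4],
  [1.9,0.5,0,0,0,0,0.4],
])

```text
time_s: 3.82
ee_pos: [484.1, -118.5, 30.4]
tcp_rot: [[-0.963, -0.269, -0.0], [-0.269, 0.963, -0.0], [0.0, -0.0, -1.0]]
force: [-1.9, 0.4, -0.2]
grip_width: 56.4
grip_force: 0.6
```

Run:
```python
from h import *
f=grab("wrist"); np.savez("w2.npz",**f); cv2.imwrite("pics/w2.png",f["frame"][:,:,::-1])
```

```text
(no output)
```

View pics/w2.png

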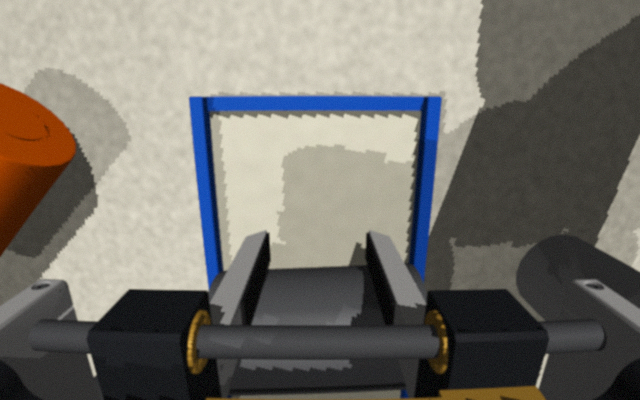

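Contact made. The picture shows the fingertips at the roller's near side (about row 265), centred between the guides. Now I'll push slowly up the slope.

>>> servo_tool([
  [2.4,0.67,0.4,0,0,0,0.4],
  [2.4,0.67,0.4,0,0,0,0.4],
  [2.4,0.67,0.4,0,0,0,0.4],
  [2.4,0.67,0.4,0,0,0,0.4],
  [2.4,0.67,0.4,0,0,0,0.4],
  [2.4,0.67,0.4,0,0,0,0.4],
  [2.4,0.67,0.4,0,0,0,0.4],
  [2.4,0.67,0.4,0,0,0,0.4],
  [2.4,0.67,0.4,0,0,0,0.4],
  [2.4,0.67,0.4,0,0,0,0.4],
  [2.4,0.67,0.4,0,0,0,0.4],
  [2.4,0.67,0.4,0,0,0,0.4],
])

```text
time_s: 4.87
ee_pos: [512.9, -110.4, 35.3]
tcp_rot: [[-0.963, -0.269, -0.0], [-0.269, 0.963, -0.0], [0.0, -0.0, -1.0]]
force: [-1.9, -1.4, 2.2]
grip_width: 56.4
grip_force: 1.2
```

>>> servo_tool([
  [2.4,0.67,0.4,0,0,0,0.4],
  [2.4,0.67,0.4,0,0,0,0.4],
  [2.4,0.67,0.4,0,0,0,0.4],
  [2.4,0.67,0.4,0,0,0,0.4],
  [2.4,0.67,0.4,0,0,0,0.4],
  [2.4,0.67,0.4,0,0,0,0.4],
  [2.4,0.67,0.4,0,0,0,0.4],
  [2.4,0.67,0.4,0,0,0,0.4],
  [2.4,0.67,0.4,0,0,0,0.4],
  [2.4,0.67,0.4,0,0,0,0.4],
  [2.4,0.67,0.4,0,0,0,0.4],
  [2.4,0.67,0.4,0,0,0,0.4],
])

```text
time_s: 5.87
ee_pos: [541.7, -102.4, 40.1]
tcp_rot: [[-0.963, -0.269, -0.0], [-0.269, 0.963, -0.0], [0.0, -0.0, -1.0]]
force: [-2.5, -0.7, 0.6]
grip_width: 56.2
grip_force: 1.3
```

>>> servo_tool([
  [2.4,0.67,0.4,0,0,0,0.4],
  [2.4,0.67,0.4,0,0,0,0.4],
  [2.4,0.67,0.4,0,0,0,0.4],
  [2.4,0.67,0.4,0,0,0,0.4],
  [2.4,0.67,0.4,0,0,0,0.4],
  [2.4,0.67,0.4,0,0,0,0.4],
  [2.4,0.67,0.4,0,0,0,0.4],
  [2.4,0.67,0.4,0,0,0,0.4],
  [2.4,0.67,0.4,0,0,0,0.4],
  [2.4,0.67,0.4,0,0,0,0.4],
  [2.4,0.67,0.4,0,0,0,0.4],
  [2.4,0.67,0.4,0,0,0,0.4],
])

```text
time_s: 6.87
ee_pos: [570.6, -94.3, 44.9]
tcp_rot: [[-0.963, -0.269, -0.0], [-0.269, 0.963, -0.0], [0.0, -0.0, -1.0]]
force: [-2.5, -0.2, 2.6]
grip_width: 56.5
grip_force: 1.3
```

>>> servo_tool([
  [2.4,0.67,0.4,0,0,0,0.4],
  [2.4,0.67,0.4,0,0,0,0.4],
  [2.4,0.67,0.4,0,0,0,0.4],
  [2.4,0.67,0.4,0,0,0,0.4],
  [2.4,0.67,0.4,0,0,0,0.4],
  [2.4,0.67,0.4,0,0,0,0.4],
  [2.4,0.67,0.4,0,0,0,0.4],
  [2.4,0.67,0.4,0,0,0,0.4],
  [2.4,0.67,0.4,0,0,0,0.4],
  [2.4,0.67,0.4,0,0,0,0.4],
  [0,0,0,0,0,0,0.4],
])

```text
time_s: 7.78
ee_pos: [595.1, -87.4, 49.0]
tcp_rot: [[-0.963, -0.269, 0.001], [-0.269, 0.963, -0.0], [-0.001, -0.0, -1.0]]
force: [-0.1, 0.2, -0.3]
grip_width: 56.5
grip_force: 0.1
```

Run:
```python
from h import *
a=grab("scene")["frame"][140:290,230:390,::-1]
b=grab("top")["frame"][120:270,260:420,::-1]
cv2.imwrite("pics/m3.png",np.hstack([cv2.resize(q,(400,375),interpolation=cv2.INTER_CUBIC) for q in (b,a)]))
```

```text
(no output)
```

View pics/m3.png

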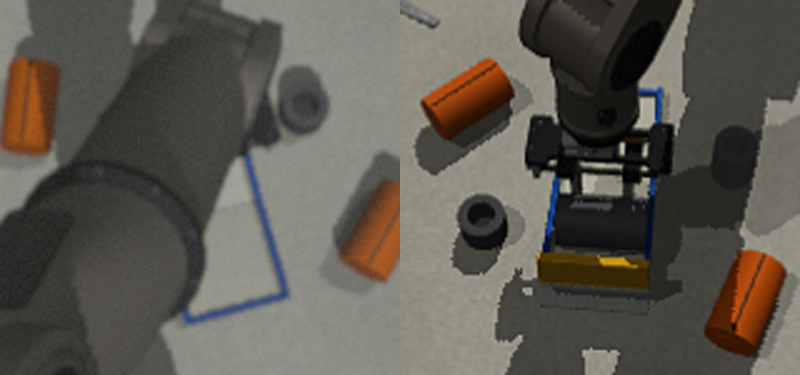

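The scene crop shows the roller square between the guides, at (600,225), a bit short of the stop at (595,268). Continuing.

>>> servo_tool([
  [1.9,0.53,0.3,0,0,0,0.4],
  [1.9,0.53,0.3,0,0,0,0.4],
  [1.9,0.53,0.3,0,0,0,0.4],
  [1.9,0.53,0.3,0,0,0,0.4],
  [1.9,0.53,0.3,0,0,0,0.4],
  [1.9,0.53,0.3,0,0,0,0.4],
  [1.9,0.53,0.3,0,0,0,0.4],
  [1.9,0.53,0.3,0,0,0,0.4],
  [1.9,0.53,0.3,0,0,0,0.4],
  [1.9,0.53,0.3,0,0,0,0.4],
  [1.9,0.53,0.3,0,0,0,0.4],
  [1.9,0.53,0.3,0,0,0,0.4],
])

```text
time_s: 8.88
ee_pos: [617.3, -81.3, 52.5]
tcp_rot: [[-0.963, -0.269, -0.0], [-0.269, 0.963, -0.0], [0.0, -0.0, -1.0]]
force: [-2.8, -0.8, 1.2]
grip_width: 55.9
grip_force: 1.5
```

>>> servo_tool([
  [1,0.27,0.16,0,0,0,0.4],
  [1,0.27,0.16,0,0,0,0.4],
  [1,0.27,0.16,0,0,0,0.4],
  [1,0.27,0.16,0,0,0,0.4],
  [1,0.27,0.16,0,0,0,0.4],
])

```text
time_s: 9.3
ee_pos: [622.2, -80.0, 53.3]
tcp_rot: [[-0.963, -0.269, -0.0], [-0.269, 0.963, -0.0], [0.0, -0.0, -1.0]]
force: [-3.1, -0.7, 1.1]
grip_width: 56.2
grip_force: 1.5
```

>>> servo_tool([
  [0.7,0.2,0.1,0,0,0,0.4],
  [0.7,0.2,0.1,0,0,0,0.4],
  [0.7,0.2,0.1,0,0,0,0.4],
  [0.7,0.2,0.1,0,0,0,0.4],
])

```text
time_s: 9.63
ee_pos: [622.4, -79.9, 53.2]
tcp_rot: [[-0.963, -0.268, -0.005], [-0.268, 0.963, -0.0], [0.005, 0.001, -1.0]]
force: [-19.4, -3.5, 10.3]
grip_width: 56.3
grip_force: 9.8
```

>>> servo_tool([
  [0.7,0.2,0.1,0,0,0,0.4],
  [0.7,0.2,0.1,0,0,0,0.4],
])

```text
time_s: 9.8
ee_pos: [622.5, -79.9, 53.2]
tcp_rot: [[-0.963, -0.268, -0.007], [-0.268, 0.963, -0.0], [0.007, 0.002, -1.0]]
force: [-26.5, -5.5, 15.2]
grip_width: 56.6
grip_force: 13.4
```

>>> servo_tool([
  [0.7,0.2,0,0,0,0,0.4],
  [0.7,0.2,0,0,0,0,0.4],
])

```text
time_s: 9.97
ee_pos: [622.5, -79.9, 53.0]
tcp_rot: [[-0.963, -0.268, -0.009], [-0.268, 0.964, -0.0], [0.009, 0.002, -1.0]]
force: [-33.7, -5.6, 19.8]
grip_width: 56.5
grip_force: 16.9
```

>>> servo_tool([
  [-0.6,-0.2,0,0,0,0,0.4],
  [-0.6,-0.2,0,0,0,0,0.4],
  [-0.6,-0.2,0,0,0,0,0.4],
  [-0.6,-0.2,0,0,0,0,0.4],
  [0,0,0,0,0,0,0.4],
  [0,0,0,0,0,0,0.4],
  [0,0,0,0,0,0,0.4],
  [0,0,0,0,0,0,0.4],
  [0,0,0,0,0,0,0.4],
  [0,0,0,0,0,0,0.4],
])

```text
time_s: 10.8
ee_pos: [622.4, -80.0, 53.0]
tcp_rot: [[-0.963, -0.268, -0.005], [-0.268, 0.963, -0.0], [0.005, 0.001, -1.0]]
force: [-15.6, -4.3, 5.1]
grip_width: 56.2
grip_force: 8.0
```

Run:
```python
from h import *
a=grab("scene")["frame"][170:270,260:360,::-1]
b=grab("wrist")["frame"][:,:,::-1]
cv2.imwrite("pics/m4.png",np.hstack([cv2.resize(a,(400,400),interpolation=cv2.INTER_CUBIC),b[:,120:520]]))
o=telemetry.get_obs();print(o["ee_pos"],o["force"],o["time_s"])
```

```text
[622.40974297 -80.02897488  53.0129727 ] [-15.60738212  -3.97375398   4.87460805] 10.9
```

View pics/m4.png

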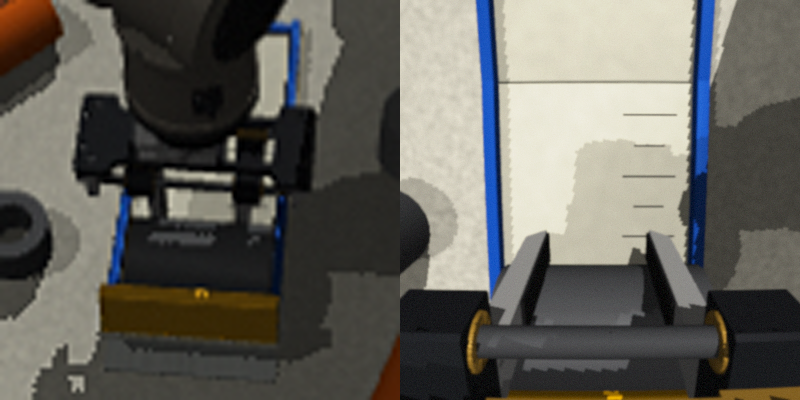

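The roller is flush with the stop: no white shows between them at row 288 of the scene crop. It sits square, and the fingers press steadily with about 16 N. Handing in.

```bash
python3 -c "
from bench import job; print(job.finish_job())"
```

```text
the job is handed in; nothing more can be done
None
```

I pushed the grey roller slowly up the ramp to the yellow stop and handed the job in at about 11 s with the fingers still holding it there at about 16 N; the hand-in did not return the judge's verdict.

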